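# Lock out the bench drill and pile up its blanks

## Task

Make the drill safe before clearing its work: turn the switch box's rotary handle a quarter turn anticlockwise, fully to off, and only then swing its lockout hasp fully out, ready for a padlock. After that, pile all the aluminium blanks flat on the plywood stand in one square, well-aligned pile, centred on the stand with their long sides along its long side, let go of them, and leave the other things on the bench where they are.

Things in the scene. Friction and masses are not known exactly. Their poses are not given: they have to be found in the camera images.
- isolator: grey switch box lying on its back, fixed to the bench, 120 x 170 x 65 mm (x, y, z of its own frame); origin at the centre of its underside. On its top face are the rotary handle (axis at x 0, y +35 mm) and, near the -y end, the steel lockout hasp (pivot at x +30, y -55 mm)
- handle (a joint): angle of the black rotary handle about its vertical axis, rad: 0 is ON (its grip bar along the box's x), pi/2 is fully OFF (bar along the box's y), against a stop; it grows anticlockwise seen from above. Friction about 0.12 N m; it stays where it is left. It starts between 0 and 0.15
- handle_grip (a point): on the handle's axis in the middle of its grip bar's height, 93 mm above the bench; the bar is 62 mm long (x of this frame, which turns with the handle), 14 mm thick (y) and rises from 75 to 107 mm above the bench, over a round collar of radius 26 mm whose top is 75 mm above the bench
- hasp (a joint): angle of the lockout hasp about its vertical pivot, rad: 0 is folded in over the box (tongue pointing to the box's -x), pi/2 is swung fully out (tongue pointing to the box's -y, standing out over the edge of the box), against a stop; it grows anticlockwise seen from above. Friction about 0.05 N m; it stays where it is left. It starts between 0 and 0.15
- hasp_lug (a point): centre of the upright finger lug at the free end of the hasp, 60 mm from its pivot and 85 mm above the bench; the frame turns with the hasp and its -x points from pivot to lug. The lug is 16 mm (x, along the tongue) by 10 mm (y) and rises from 72 to 98 mm above the bench; the flat steel tongue below it, 24 mm wide with a padlock hole, lies 68 to 72 mm above the bench
- hasp_pivot (a point): on the hasp's vertical pivot axis, at the same height as the lug's centre
- stand: low plywood board fixed to the bench, 110 x 75 x 12 mm (x, y, z of its own frame), on which the blanks are to be piled; origin at the centre of its underside
- stand_top (a point): centre of the stand's top face, 12 mm above the bench; x along its long side
- blank1: a plain aluminium blank, a flat rectangular plate 80 x 44 x 18 mm (x, y, z of its own frame), 0.14 to 0.22 kg, lying flat on the bench at the start; origin at the centre of the 80 x 44 mm face that is underneath at the start (its z axis points to the opposite face); both faces are alike and it may end either way up; all blanks are alike. Three to five of the five are present (None if absent)
- blank2: a plain aluminium blank, a flat rectangular plate 80 x 44 x 18 mm (x, y, z of its own frame), 0.14 to 0.22 kg, lying flat on the bench at the start; origin at the centre of the 80 x 44 mm face that is underneath at the start (its z axis points to the opposite face); both faces are alike and it may end either way up; all blanks are alike. Three to five of the five are present (None if absent)
- blank3: a plain aluminium blank, a flat rectangular plate 80 x 44 x 18 mm (x, y, z of its own frame), 0.14 to 0.22 kg, lying flat on the bench at the start; origin at the centre of the 80 x 44 mm face that is underneath at the start (its z axis points to the opposite face); both faces are alike and it may end either way up; all blanks are alike. Three to five of the five are present (None if absent)
- blank4: a plain aluminium blank, a flat rectangular plate 80 x 44 x 18 mm (x, y, z of its own frame), 0.14 to 0.22 kg, lying flat on the bench at the start; origin at the centre of the 80 x 44 mm face that is underneath at the start (its z axis points to the opposite face); both faces are alike and it may end either way up; all blanks are alike. Three to five of the five are present (None if absent)
- blank5: a plain aluminium blank, a flat rectangular plate 80 x 44 x 18 mm (x, y, z of its own frame), 0.14 to 0.22 kg, lying flat on the bench at the start; origin at the centre of the 80 x 44 mm face that is underneath at the start (its z axis points to the opposite face); both faces are alike and it may end either way up; all blanks are alike. Three to five of the five are present (None if absent)
- jar: glass jar of radius 28 mm, 65 mm tall, a bystander: leave it where it is. Origin on the bench below it
- tape: cardboard-coloured ring-shaped roll, 70 mm across, 25 mm tall, a bystander: leave it where it is. Origin on the bench below it
- spanner: steel spanner lying flat, a bystander: leave it where it is. Origin on the bench below it
- hammer: hammer lying flat, a bystander: leave it where it is. Origin on the bench below it
- anvil: small dark steel anvil block about 110 x 50 x 55 mm, a bystander: leave it where it is. Origin on the bench below it
- tin: short round tin of radius 36 mm, 50 mm tall, a bystander: leave it where it is. Origin on the bench below it
- bush: brass bush, 40 mm across, 30 mm tall, a bystander: leave it where it is. Origin on the bench below it
Mind the look-alikes: they are no part of the job. What is shaped like the isolator but pink is not meant.

How it is judged:
By the outcome, as a careful person would: the job done as asked, in the order asked, and still so for the second after the job is handed in, with the robot touching nothing.
Of blank1, blank2, blank3, blank4, blank5 only 3 to 5 are there at a start; the rules pass over those that are not, and their reading is None.
At some moment in a run one of blank1, blank2, blank3, blank4, blank5 may be knocked a few centimetres aside while the robot is not near it.
Once in a run the grip may slacken for a moment while it holds something.
It also fails if it takes over 210 s, if anything falls off the work surface, if the arm or the gripper's body presses on something with over 40 N, if the wrist force passes 120 N, or if a joint passes its speed limit or range.

## Robot

A 6-joint arm with a two-finger parallel gripper is mounted at the origin on the work surface. World frame = base frame: x ahead of the robot, y to its left, z up, the work surface at z = 0. Lengths are in mm, angles in rad, forces in N, time in s.
With the tool pointing down it reaches from about 300 to 775 mm from the base axis. Payload 14.6 kg.
Tool frame: the origin (TCP) lies on the centre line of the jaws, within the pads' length; the fingertips stand 19 mm ahead of it and the grasp point (between the pads) is the TCP (bot.tip_reach is the distance from the TCP to the fingertips, in mm); y points along the fingers, x is the direction in which the jaws open and shut, and the axes are right-handed (so a half turn about y gives the same grasp; the last joint's range is limited). The gripper opens to 85 mm and grips with 20 to 120 N. Pads are 22 mm wide; open, the fingers measure 114 mm over their backs; the gripper's body (76 mm by 85 mm) begins 54 mm behind the grasp point. The pads swing forward as they close: fully open they stand 13 mm farther back than shut.
Start: joints at [1.216, 0.3, 1.521, -0, 1.321, -0.067], TCP at [156.111, 527.37, 250.281] pointing down, gripper open.
Joint ranges: [-3.03, 3.03], [-0.79, 2.21], [0.23, 2.52], [-1.04, 4.18], [0, 3.07], [-2.55, 2.55]. Speed limits (rad/s): [2.22, 2.22, 2.57, 3.14, 3.14, 3.14].

## Interface

Orientations are given as a unit quaternion [w, x, y, z].
In Python, from rig import bot gives the robot as it stands. Calls block until the motion is done:
- bot.move_to(position, orientation): joint-space move of the TCP to a pose.
- bot.servo_line(position, attitude=None, speed=150, until_force=None): straight line of the TCP; attitude=None keeps the orientation; speed is the mean speed in mm/s. With until_force (N) it stops when the force on the tool has changed by that much, and returns True; else False.
- bot.move_joints(angles): joint-space move.
- bot.move_gripper(opening, grip_force=None): finger opening in mm; grip_force is the grip in N (None keeps the last); returns when the fingers have stopped.
- bot.dwell(seconds).
- bot.ik(position, orientation): joint angles nearest the present ones, or None.
- bot.read_state(): the state.
- bot.read_camera(name): name is "side" or "top" or "wrist"; returns a dict with "image" (480x640x3 uint8, blue, green, red), "depth" (480x640 float32, mm along the optical axis (not along the pixel's ray), 0 where there is no reading), "fovy" (degrees; the focal length in pixels is half the picture's height over the tangent of half this angle, whatever the lens; pixels are square), "cx", "cy" (the principal point, pixels), "eye" and "attitude" of the camera in the world; the wrist camera has in their place "mount" (4x4, takes a point from camera to tool coordinates, whose origin is the TCP and whose axes are the tool frame's). Camera axes: x right, y down, z forward; pixel columns grow to the right and rows downward; lengths in mm; the calibration is good to about 2 mm. A picture is of the moment at which its call begins: read the wrist's pose just before it.
A pose or a line that the arm cannot do raises bot.MotionError and nothing moves.
- bot.finish_job(): hands the job in, once; it reports no verdict.
The state is a dict: "clock": time; "joint_positions": joint angles; "qvel": joint speeds; "effort": joint torques, N m; "ee_pos": TCP position; "tool_rot": TCP orientation; "ft_force": force on the tool from outside, world axes, zero at the start; "moment": the same for the moment, N m; "grip_width": finger opening in mm.
Only numpy, scipy, OpenCV 4.12 (cv2) and the standard library are available. Lean on these libraries where they do the work, as an engineer would, in place of code of your own. Each camera call takes 0.05 s, during which the arm holds its last target.

## Working session

There is one attempt and no reset: what is moved stays moved. The work goes in short steps, each a Python script; the robot and the scene stay as the last script left them, time stands still between calls to the robot, and variables do not carry over. Pictures are saved under pics/ and viewed, and the job is handed in when it is done.

```bash
ls -la; mkdir -p pics; cat > h.py <<'E'
import numpy as np, cv2
from scipy.spatial.transform import Rotation as R
from rig import bot
def q2R(q): return R.from_quat([q[1],q[2],q[3],q[0]]).as_matrix()
def R2q(m):
    q=R.from_matrix(m).as_quat(); return [q[3],q[0],q[1],q[2]]
def cam(name):
    s=bot.read_state(); c=bot.read_camera(name)
    f=240/np.tan(np.radians(c['fovy'])/2)
    if 'eye' in c: Rc=q2R(c['attitude']) if np.size(c['attitude'])==4 else np.array(c['attitude']); e=np.array(c['eye'])
    else:
        Rt=q2R(s['tool_rot']); M=np.array(c['mount']); Rc=Rt@M[:3,:3]; e=Rt@M[:3,3]+np.array(s['ee_pos'])
    c.update(f=f,Rc=Rc,e=e); return c
def plane(c,uv,z):
    uv=np.atleast_2d(uv).astype(float)
    d=np.c_[(uv[:,0]-c['cx'])/c['f'],(uv[:,1]-c['cy'])/c['f'],np.ones(len(uv))]@c['Rc'].T
    return c['e']+d*((z-c['e'][2])/d[:,2])[:,None]
def cloud(c):
    v,u=np.mgrid[:480,:640]; Z=c['depth'].astype(float)
    P=np.stack([(u-c['cx'])/c['f']*Z,(v-c['cy'])/c['f']*Z,Z],-1)
    return P@c['Rc'].T+c['e']
def proj(c,p):
    q=(np.atleast_2d(p)-c['e'])@c['Rc']
    return np.c_[q[:,0]/q[:,2]*c['f']+c['cx'],q[:,1]/q[:,2]*c['f']+c['cy']]
E
python3 - <<'E'
from h import *
print(bot.read_state())
for n in ['top','side','wrist']:
    c=cam(n); cv2.imwrite(f'pics/{n}0.png',c['image']); print(n,c['fovy'],c['cx'],c['cy'],c['e'],c['Rc'].round(3).tolist()); np.savez(f'{n}0.npz',**{k:c[k] for k in c})
E
```

```text
total 12
drwxr-xr-x  3 agent agent 4096 Dec  7 04:01 .
drwxr-xr-x 23 root  root  4096 Dec  7 04:01 ..
drwxr-xr-x  2 agent agent 4096 Dec  7 04:01 pics
{'clock': 0.0, 'joint_positions': array([ 1.21640370e+00,  3.00475809e-01,  1.52161687e+00,  3.50146404e-06,
        1.32070119e+00, -6.66033821e-02]), 'qvel': array([-0.00040549, -0.0033038 , -0.00040424, -0.00164068,  0.00123576,
       -0.00043464]), 'effort': array([ 5.05201369e-04, -5.43489146e+01, -3.61799812e+01,  6.14020178e-05,
        3.92283808e-03,  1.13284221e-05]), 'ee_pos': array([156.03386112, 527.16806178, 249.70357912]), 'tool_rot': array([-0.56630195,  0.5667618 ,  0.42277583, -0.42348998]), 'ft_force': array([0.13658477, 0.42169284, 0.56850568]), 'moment': array([-0.0267913 ,  0.04419827, -0.02040543]), 'grip_width': 85.1786593878182}
top 52.38401759196125 314.26153238465525 240.26799268935474 [ 410.82920901    3.25709348 1179.09872782] [[0.014, -0.994, 0.108], [-1.0, -0.012, 0.013], [-0.012, -0.108, -0.994]]
side 48.28538965656409 316.04394723569334 239.79604283748156 [ -10.6576425  -543.44100614  890.65706387] [[0.701, -0.513, 0.495], [-0.713, -0.514, 0.477], [0.009, -0.688, -0.726]]
wrist 66.51855590999338 319.2896962747592 234.25172395164577 [ 76.52277102 549.68875146 372.81733111] [[0.284, 0.908, 0.31], [0.959, -0.268, -0.092], [-0.001, 0.323, -0.946]]
```

View pics/top0.png

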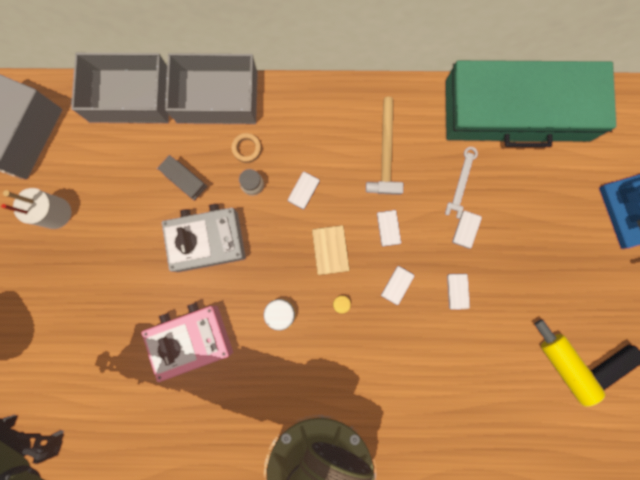

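View pics/side0.png

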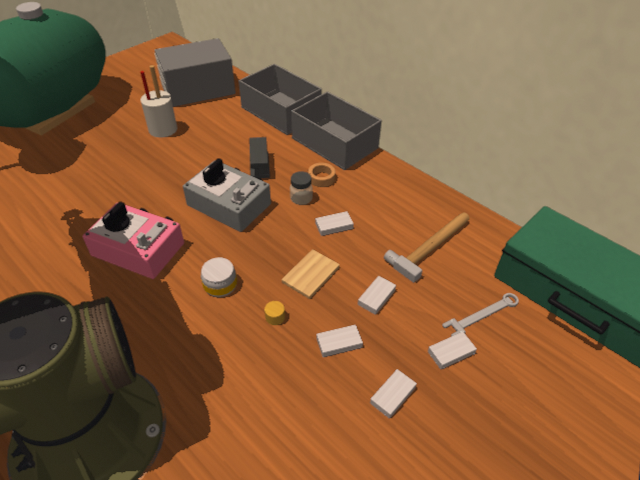

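View pics/wrist0.png

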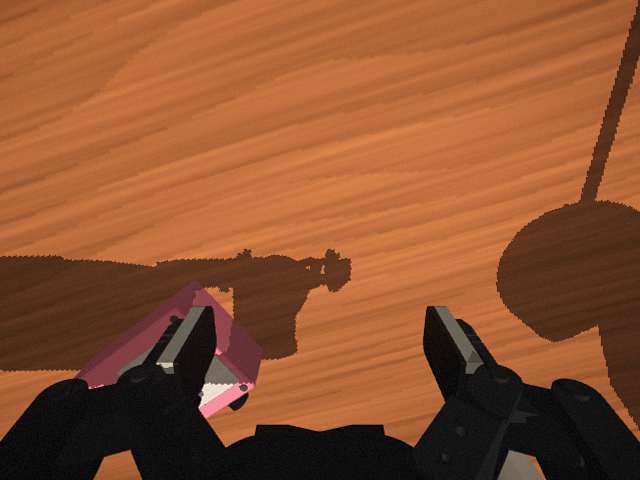

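The isolator candidates in the top view are the grey box at (203,239) and the pink one at (186,343); grey is the one described. The white plates are at (304,190), (389,228), (467,229), (398,286) and (459,292), so all five are there. The stand is at (331,250). Next I'll check the choice in a close crop and measure.

```bash
cat >> h.py <<'E'
def load(n):
    d=np.load(n,allow_pickle=True); return {k:(d[k] if d[k].shape else d[k].item()) for k in d.files}
def rects(c,mask,z,amin,amax):
    out=[]
    cs,_=cv2.findContours(mask.astype(np.uint8),cv2.RETR_EXTERNAL,cv2.CHAIN_APPROX_NONE)
    for k in cs:
        if not amin<cv2.contourArea(k)<amax: continue
        P=plane(c,k[:,0,:],z)[:,:2].astype(np.float32)
        (x,y),(w,h),a=cv2.minAreaRect(P)
        if w<h: w,h,a=h,w,a+90
        a=(a+90)%180-90
        out.append((k[:,0].mean(0).round(0),np.array([x,y]).round(1),round(w,1),round(h,1),round(np.radians(a),3)))
    return out
def whitemask(im):
    h=cv2.cvtColor(im,cv2.COLOR_BGR2HSV); return (h[...,1]<45)&(h[...,2]>170)
E
python3 - <<'E'
from h import *
c=load('top0.npz'); im=c['image']
cv2.imwrite('pics/crop1.png',np.hstack([cv2.resize(im[195:285,150:260],None,fx=4.5,fy=4.5,interpolation=cv2.INTER_CUBIC)]))
P=cloud(c)
for uv in [(304,190),(389,228),(467,229),(398,286),(459,292),(331,250),(225,235),(550,250)]: print(uv,P[uv[1],uv[0]].round(1), im[uv[1],uv[0]])
for r in rects(c,whitemask(im),18,150,1500): print(r)
h=cv2.cvtColor(im,cv2.COLOR_BGR2HSV); print(h[250,331],h[250,300],h[160,387])
m=(np.abs(P[...,2]-65)<8)&(P[...,0]>250); 
for r in rects(c,m,65,500,20000): print('z65',r)
E
```

```text
(304, 190) [658.7  45.   20.4] [216 226 240]
(389, 228) [ 569.1 -160.3   16.7] [217 227 241]
(467, 229) [ 568.6 -346.1   18.6] [214 224 238]
(398, 286) [ 430.8 -181.2   16. ] [221 230 244]
(459, 292) [ 418.6 -324.8   16.8] [217 227 240]
(331, 250) [514.7 -21.8  12.5] [147 202 240]
(225, 235) [541.4 223.4  67.3] [191 201 212]
(550, 250) [ 522.3 -549.4    1.4] [ 69 125 190]
(array([174., 338.]), array([285.7, 351.6]), 93.0, 74.9, np.float64(-1.205))
(array([207., 337.]), array([307.8, 267.9]), 82.2, 25.9, np.float64(0.363))
(array([279., 314.]), array([360.7, 100. ]), 67.9, 66.6, np.float64(-0.771))
(array([458., 291.]), array([ 421.2, -322.4]), 80.3, 44.6, np.float64(0.046))
(array([397., 285.]), array([ 433.2, -179.6]), 79.9, 43.8, np.float64(-0.512))
(array([388., 228.]), array([ 569.5, -159. ]), 79.0, 44.1, np.float64(0.14))
(array([ 35., 210.]), array([601. , 695.8]), 83.6, 51.0, np.float64(-0.875))
(array([384., 187.]), array([ 668.8, -149.5]), 84.7, 24.6, np.float64(-1.56))
(array([303., 190.]), array([659.6,  47. ]), 79.9, 43.9, np.float64(-0.474))
(array([463., 202.]), array([ 640.8, -349.8]), 220.1, 83.2, np.float64(-0.324))
[ 18  99 240] [ 14 158 198] [ 18 122 213]
z65 (array([182., 341.]), array([294.5, 305.7]), 170.4, 119.3, np.float64(-1.209))
z65 (array([202., 240.]), array([531.1, 277.3]), 170.1, 120.0, np.float64(-1.368))
z65 (array([507., 126.]), array([ 801.9, -450.4]), 385.8, 141.9, np.float64(1.162))
```

View pics/crop1.png

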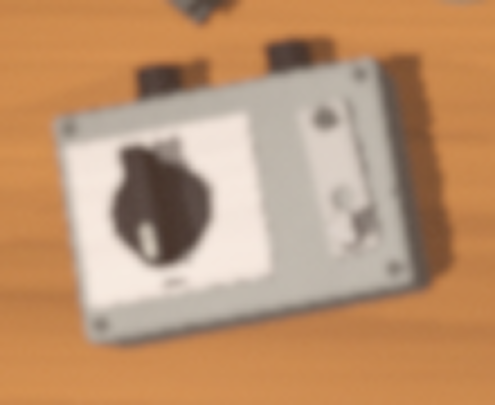

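The crop shows the grey isolator. Its black handle is at crop (162,205), with the bar roughly along box x. The hasp pivot is at (325,120) and the lug at (362,222), tongue towards -x. The top outline measures 170.1x120.0 mm, as specified. Next I'll take a close wrist view and check which yaws the arm can reach.

```bash
cat >> h.py <<'E'
def down(yaw):
    x=np.array([np.cos(yaw),np.sin(yaw),0]); y=np.array([0,0,-1.]); return R2q(np.c_[x,y,np.cross(x,y)])
BC=np.array([531.1,277.3]); BA=0.203
def box(p,z=None,C=None,A=None):
    A=BA if A is None else A; C=BC if C is None else C
    return C+np.array([np.cos(A)*p[0]-np.sin(A)*p[1],np.sin(A)*p[0]+np.cos(A)*p[1]])
E
python3 - <<'E'
from h import *
H=box((0,35)); print(H, box((30,-55)), box((-30,-55)))
for k in (0,1):
  for d in (0,np.pi/2): 
    print(k,d,[None if j is None else j.round(2) for j in [bot.ik([*H,98],down(BA-np.pi/2+k*np.pi+d))]])
L=box((-30,-55));L2=box((30,-115))
for k in (0,1):
  for d,l in ((0,L),(np.pi/2,L2)): 
    j=bot.ik([*l,97],down(BA-np.pi/2+k*np.pi+d)); print('lug',k,d,None if j is None else j.round(2))
# look
best=None
yaw=BA-np.pi/2
for k in (0,1):
  z=np.array([-np.sin(yaw+k*np.pi),np.cos(yaw+k*np.pi)])
  p=BC-z*30; j=bot.ik([*p,300],down(yaw+k*np.pi)); print(k,p,j)
E
```

```text
[524.04369788 311.58131562] [571.57245958 229.47762014] [512.80448995 217.38110221]
0 0 [array([0.48, 0.59, 1.48, 0.  , 1.07, 1.84])]
0 1.5707963267948966 [array([ 0.48,  0.59,  1.48, -0.  ,  1.07,  0.27])]
1 0 [array([ 0.48,  0.59,  1.48, -0.  ,  1.07, -1.3 ])]
1 1.5707963267948966 [None]
lug 0 0 [0.34 0.49 1.64 0.   1.01 1.7 ]
lug 0 1.5707963267948966 [ 0.22  0.59  1.49 -0.    1.07  0.02]
lug 1 0 [ 0.34  0.49  1.64 -0.    1.01 -1.44]
lug 1 1.5707963267948966 None
0 [501.71601519 271.25174104] [0.43141929 0.31352753 1.38807801 0.         1.43998711 1.79921562]
1 [560.48398481 283.34825896] [ 4.09761463e-01  4.49520146e-01  1.20337037e+00 -4.44089210e-16
  1.48870213e+00 -1.36403486e+00]
```

```bash
python3 - <<'E'
from h import *
yaw=BA-np.pi/2; p=BC-30*np.array([np.cos(BA),np.sin(BA)])
bot.move_to([*p,300],down(yaw))
c=cam('wrist'); np.savez('w1.npz',**c); cv2.imwrite('pics/w1.png',c['image'])
c=cam('top'); np.savez('top1.npz',**c); cv2.imwrite('pics/top1.png',c['image'])
print(bot.read_state()['clock'])
E
```

```text
1.8833
```

View pics/w1.png

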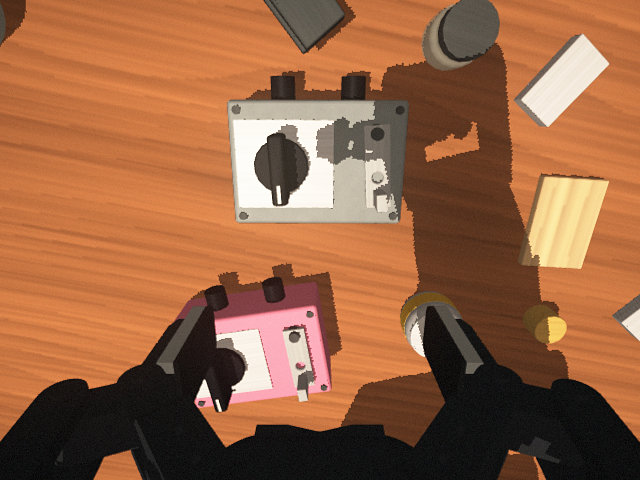

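The wrist view shows the grey box with the handle bar from (277,138) to (280,203) and the lug at (382,202). The stand is at (565,220) and a blank at (563,80).

```bash
python3 - <<'E'
from h import *
c=load('w1.npz'); P=cloud(c); z=P[...,2]
print('base box',BC,BA)
roi=np.zeros((480,640),bool); roi[70:240,215:420]=1
m=(abs(z-65)<4)&roi
pts=P[m][:,:2].astype(np.float32); print('boxtop',cv2.minAreaRect(pts),np.median(z[m]))
m=(abs(z-107)<5)&roi
pts=P[m][:,:2].astype(np.float32); print('bar',cv2.minAreaRect(pts),np.median(z[m]),m.sum(), 'exp',box((0,35)))
m=(abs(z-98)<5)&roi; m[:,:340]=0
pts=P[m][:,:2].astype(np.float32); print('lug',cv2.minAreaRect(pts),np.median(z[m]),m.sum(),'exp',box((-30,-55)))
# stand by colour in both
for n in('w1.npz','top1.npz'):
    c=load(n); h=cv2.cvtColor(c['image'],cv2.COLOR_BGR2HSV)
    m=cv2.inRange(h,(14,60,190),(26,135,255)); 
    m=cv2.morphologyEx(m,cv2.MORPH_CLOSE,np.ones((3,3)))
    for r in rects(c,m,12,500,12000): print(n,'stand',r)
    for r in rects(c,whitemask(c['image']),18,500,12000) if n[0]=='w' else []: print(n,'bl',r)
c=load('w1.npz');P=cloud(c);m=(abs(P[...,2]-12)<3);m[:,:500]=0;m[:165]=0;m[280:]=0
print('stand depth',cv2.minAreaRect(P[m][:,:2].astype(np.float32)),m.sum())
E
```

```text
base box [531.1 277.3] 0.203
boxtop ((532.5419921875, 278.6990661621094), (119.3840560913086, 169.6350555419922), 11.75969123840332) 64.7498568006786
bar ((525.654052734375, 312.9182434082031), (61.763031005859375, 14.167694091796875), 14.379182815551758) 106.08161672871438 1142 exp [524.04369788 311.58131562]
lug ((515.61328125, 215.0880126953125), (15.822412490844727, 9.847990036010742), 14.196796417236328) 97.2218729444279 204 exp [512.80448995 217.38110221]
w1.npz stand (array([565., 220.]), array([516.7, -18.9]), 108.8, 74.4, np.float64(0.14))
w1.npz bl (array([296., 352.]), array([272.9, 250.8]), 89.5, 27.3, np.float64(0.367))
w1.npz bl (array([246., 360.]), array([252.9, 320. ]), 95.0, 55.0, np.float64(0.365))
w1.npz bl (array([564.,  80.]), array([660.7,  47.7]), 79.0, 43.0, np.float64(-0.477))
top1.npz stand (array([331., 249.]), array([515.9, -20. ]), 113.8, 78.8, np.float64(0.138))
top1.npz stand (array([246., 147.]), array([766.7, 191.1]), 70.9, 66.6, np.float64(0.026))
top1.npz stand (array([387., 140.]), array([ 791.3, -154.3]), 213.5, 26.8, np.float64(-0.038))
stand depth ((516.4951171875, -20.215721130371094), (110.03253173828125, 76.3658676147461), 7.922955513000488) 5690
```

```bash
cat >> h.py <<'E'
BC=np.array([532.2,278.3]); BA=0.205
def st(tag=''):
    s=bot.read_state(); print(tag,round(s['clock'],1),s['ee_pos'].round(1),'F',s['ft_force'].round(1),'M',s['moment'].round(2),'g',round(s['grip_width'],1)); return s
E
python3 - <<'E'
from h import *
H=np.array([525.3,312.6]); y0=0.251-np.pi/2
bot.move_gripper(44)
bot.move_to([*H,170],down(y0))
print(bot.servo_line([*H,98],speed=80,until_force=8)); st('at')
bot.move_gripper(8,grip_force=40); st('grip')
y1=BA+0.04
for y in np.linspace(y0,y1,7)[1:]:
    bot.move_to([*H,98],down(y)); st(f'{y:.2f}')
bot.move_gripper(44); st('open')
bot.servo_line([*H,180],speed=150)
# look
yaw=BA-np.pi/2; p=BC-30*np.array([np.cos(BA),np.sin(BA)])
bot.move_to([*p,300],down(yaw))
c=cam('wrist'); np.savez('w2.npz',**c); cv2.imwrite('pics/w2.png',c['image'])
P=cloud(c); z=P[...,2]
roi=np.zeros((480,640),bool); roi[70:240,215:420]=1
m=(abs(z-107)<5)&roi; print(cv2.minAreaRect(P[m][:,:2].astype(np.float32)))
m=(abs(z-98)<5)&roi; m[:,:340]=0; print('lug',cv2.minAreaRect(P[m][:,:2].astype(np.float32)))
st()
E
```

```text
False
at 4.0 [525.6 312.8  98.6] F [-0.4 -0.5 -0.6] M [-0.01 -0.05  0.01] g 44.3
grip 4.4 [525.1 314.   98.8] F [-2.6  9.6  2.5] M [ 1.3   0.45 -0.01] g 13.5
-1.06 4.8 [525.2 313.9  98.7] F [-3.5  8.5  2.1] M [1.22 0.26 0.11] g 13.1
-0.80 5.1 [525.3 313.8  98.8] F [-1.2  8.2  1.9] M [1.16 0.15 0.14] g 13.1
-0.54 5.5 [525.4 313.8  98.8] F [-1.5  8.2  0.9] M [ 1.21 -0.02  0.08] g 13.2
-0.28 5.8 [525.5 313.8  98.8] F [0.4 8.4 1.1] M [ 1.25 -0.26  0.14] g 13.0
-0.02 6.2 [525.6 313.8  98.8] F [1.1 8.  0. ] M [ 1.37 -0.43  0.14] g 13.5
0.24 6.5 [525.7 313.5  98.9] F [0.3 7.7 3.4] M [ 1.1  -0.15 -0.55] g 13.3
open 7.0 [525.3 312.4  97.9] F [-0.1 -0.6  0.2] M [0.   0.04 0.01] g 43.8
((525.5732421875, 313.3905029296875), (14.300492286682129, 61.3448600769043), 11.743403434753418)
lug ((515.336669921875, 214.96165466308594), (16.158836364746094, 9.690206527709961), 15.504204750061035)
 9.1 [502.8 272.2 299.3] F [ 0.7 -0.4  0.2] M [0.04 0.05 0.  ] g 43.9
```

View pics/w2.png

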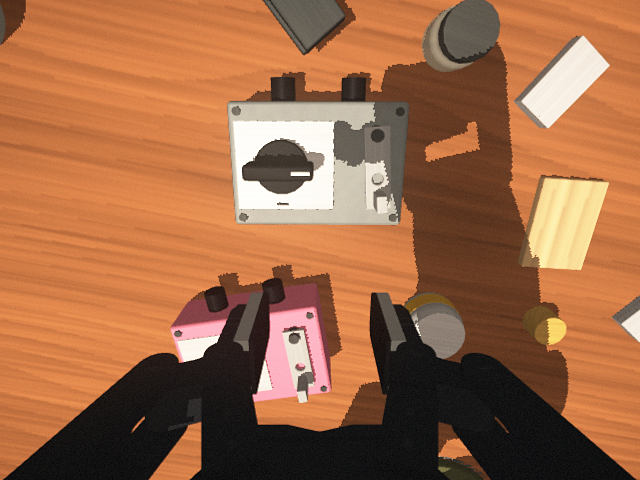

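The handle is at OFF: the bar angle of 11.74° matches the box's 11.76° + 90°, and the moment rose at the stop. Next is the hasp.

```bash
python3 - <<'E'
from h import *
pv=np.array([573.2,230.3]); lug=lambda t: pv-60*np.array([np.cos(t),np.sin(t)])
t0=0.259; t1=BA+np.pi/2+0.04
bot.move_gripper(36)
bot.move_to([*lug(t0),170],down(t0-np.pi/2))
print(bot.servo_line([*lug(t0),97],speed=80,until_force=8)); st('at')
bot.move_gripper(4,grip_force=35); st('grip')
for i,t in enumerate(np.linspace(t0,t1,16)[1:]):
    bot.servo_line([*lug(t),97],down(t-np.pi/2),speed=40)
    if i%3==2 or i>11: st(f'{t:.2f}')
bot.move_gripper(36); st('open')
bot.servo_line([*lug(t1),180],speed=150)
yaw=BA-np.pi/2; p=BC-30*np.array([np.cos(BA),np.sin(BA)])
bot.move_to([*p,300],down(yaw))
c=cam('wrist'); np.savez('w3.npz',**c); cv2.imwrite('pics/w3.png',c['image'])
P=cloud(c); z=P[...,2]
roi=np.zeros((480,640),bool); roi[70:240,215:340]=1
m=(abs(z-107)<5)&roi; print('bar',cv2.minAreaRect(P[m][:,:2].astype(np.float32)))
roi[70:240,340:500]=1
m=(abs(z-98)<5)&roi; m[:,:340]=0; r=cv2.minAreaRect(P[m][:,:2].astype(np.float32)); print('lug',r); d=pv-r[0]; print(np.arctan2(d[1],d[0])-BA)
st()
c=cam('top'); np.savez('top3.npz',**c)
for r in rects(c,whitemask(c['image']),18,150,1500): print(r)
E
```

```text
False
at 11.0 [515.5 215.   97.5] F [-0.7 -0.5 -0.4] M [0.03 0.   0.06] g 35.6
grip 11.4 [515.3 215.3  97.5] F [-3.1  3.2  5.4] M [0.53 0.35 0.29] g 9.3
0.57 12.3 [523.2 198.4  97.5] F [2.  6.8 4.9] M [ 1.06 -0.33  0.29] g 9.0
0.88 13.2 [535.7 184.9  97.5] F [3.5 8.9 3.2] M [ 1.58 -0.59  0.24] g 9.5
1.19 14.2 [551.6 175.9  97.4] F [ 2.6 12.7  3.9] M [ 2.07 -0.45  0.17] g 9.2
1.50 15.1 [569.5 172.1  97.4] F [ 0.  14.4  3.5] M [ 2.3  -0.18  0.02] g 9.1
1.61 15.4 [575.6 172.   97.4] F [ 0.8 13.4  4.7] M [ 2.22 -0.    0.01] g 9.3
1.71 15.7 [581.6 172.5  97.4] F [-2.3 12.7  6.6] M [2.02 0.33 0.04] g 9.3
1.82 16.0 [585.5 173.3  97.2] F [-23.    6.9  17.2] M [ 1.25  3.72 -0.47] g 9.2
open 16.4 [587.7 171.9  96.7] F [-0.7  0.2  0.1] M [-0.07  0.01  0.  ] g 35.9
bar ((525.6057739257812, 313.1791687011719), (14.304071426391602, 61.33659744262695), 11.694609642028809)
lug ((585.2304077148438, 172.14390563964844), (9.526806831359863, 16.75550079345703), 12.736272811889648)
1.5697831799043622
 18.7 [502.9 272.  299.5] F [-0.  -0.5 -0.5] M [ 0.02  0.01 -0.  ] g 35.6
(array([277., 315.]), array([359.4, 103.1]), 63.0, 56.6, np.float64(-1.095))
(array([458., 291.]), array([ 421.2, -322.2]), 80.3, 45.0, np.float64(0.042))
(array([397., 285.]), array([ 433.5, -179.7]), 80.9, 44.1, np.float64(-0.519))
(array([388., 228.]), array([ 569.8, -158.9]), 79.9, 44.5, np.float64(0.151))
(array([ 31., 209.]), array([604.4, 703.2]), 83.1, 67.1, np.float64(-1.279))
(array([384., 187.]), array([ 668.8, -149.5]), 84.7, 24.6, np.float64(-1.56))
(array([303., 190.]), array([659.5,  46.9]), 80.0, 44.1, np.float64(-0.479))
(array([463., 200.]), array([ 644.7, -350.9]), 228.4, 83.2, np.float64(-0.319))
(array([  9., 112.]), array([844.5, 763. ]), 200.9, 80.2, np.float64(0.084))
```

View pics/w3.png

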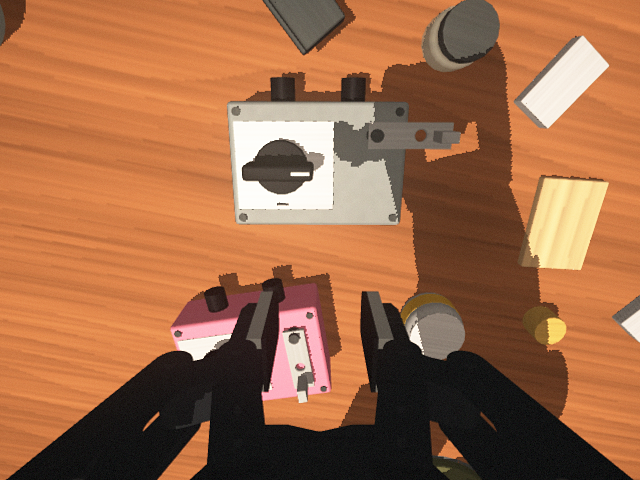

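The hasp is fully out at 1.570 rad and the handle is still at OFF. Next I'll take a wider wrist view over the blanks and calibrate the fingertip height against the bench at a 44 mm opening.

```bash
python3 - <<'E'
from h import *
print('tip_reach',bot.tip_reach)
bot.move_gripper(44)
bot.move_to([500,-255,330],down(0-np.pi/2))
c=cam('wrist'); np.savez('w4.npz',**c); cv2.imwrite('pics/w4.png',c['image'])
for r in rects(c,whitemask(c['image']),18,500,12000): print(r)
# fingertip calibration on free bench at (500,-255)
P=plane(load('top3.npz'),[[0,0]],0)
bot.move_to([500,-255,60],down(-np.pi/2))
print(bot.servo_line([500,-255,12],speed=20,until_force=5)); st('contact')
bot.servo_line([500,-255,100],speed=200); st()
E
```

```text
tip_reach 19.0
(array([ 35., 298.]), array([345.5, 124.4]), 68.9, 67.3, np.float64(-1.569))
(array([380., 249.]), array([ 415.5, -340. ]), 86.0, 35.9, np.float64(-0.398))
(array([251., 230.]), array([ 440.4, -169.8]), 78.9, 17.7, np.float64(-0.518))
(array([236., 121.]), array([ 570.4, -160.5]), 79.1, 42.8, np.float64(0.15))
(array([217.,  23.]), array([ 670.1, -147.4]), 87.3, 25.0, np.float64(1.541))
(array([35., 34.]), array([660.7,  45.7]), 78.6, 42.8, np.float64(-0.477))
True
contact 23.9 [ 500. -255.   17.] F [-2.   1.3  7.1] M [ 0.08  0.29 -0.05] g 44.0
 24.5 [ 499.7 -254.8   99.4] F [0.6 0.3 0.1] M [ 0.06  0.03 -0.04] g 44.2
```

View pics/w4.png

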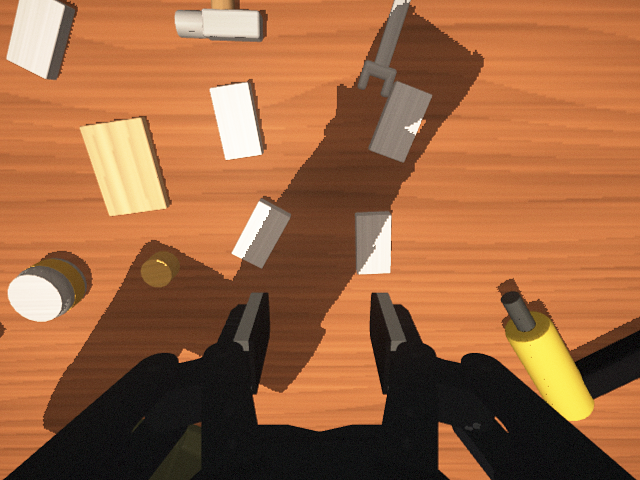

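All five blanks are visible, at (42,35), (237,120), (400,122), (261,233) and (374,243). The spanner's open end at (377,77) is close to the (400,122) blank. The colour mask is cut by the arm's shadow, so I'll segment by depth.

```bash
cat >> h.py <<'E'
def plates(c,lo=13,hi=23,top=18):
    """plates whose top face is at height top, from depth"""
    P=cloud(c); z=P[...,2]
    m=((z>lo)&(z<hi)&(c['depth']>0)).astype(np.uint8)
    m=cv2.morphologyEx(m,cv2.MORPH_OPEN,np.ones((3,3),np.uint8))
    n,l,s,_=cv2.connectedComponentsWithStats(m,connectivity=4); out=[]
    for i in range(1,n):
        if s[i,4]<150: continue
        q=P[l==i]; q=plane(c,np.argwhere(l==i)[:,::-1],top)[:,:2].astype(np.float32)
        (x,y),(w,h),a=cv2.minAreaRect(q)
        if w<h: w,h,a=h,w,a+90
        if abs(w-80)>8 or abs(h-44)>7: continue
        a=np.radians((a+90)%180-90)
        uv=np.argwhere(l==i)[:,::-1].mean(0)
        out.append(dict(p=np.array([x,y]),a=a,w=w,h=h,uv=uv,z=np.median(P[l==i][:,2])))
    return out
def show(L):
    for b in L: print(b['uv'].round(),'p',b['p'].round(1),'a %.3f wh %.1f %.1f z %.1f'%(b['a'],b['w'],b['h'],b['z']))
E
python3 - <<'E'
from h import *
for n in('w4.npz','top3.npz'):
    c=load(n); print(n); show(plates(c))
c=load('w4.npz');P=cloud(c)
cv2.imwrite('pics/crop4.png',cv2.resize(c['image'][50:180,340:450],None,fx=4,fy=4))
# spanner points near blank5 in frame of blank
b=[b for b in plates(c) if b['uv'][0]>380 and b['uv'][1]<180][0]
A=b['a']; d=P[40:140,340:450].reshape(-1,3); l=(d[:,:2]-b['p'])@np.array([[np.cos(A),-np.sin(A)],[np.sin(A),np.cos(A)]])
k=(d[:,2]>3.5)&(d[:,2]<13)&(abs(l[:,0])<75)&(abs(l[:,1])<60)&((abs(l[:,0])>43)|(abs(l[:,1])>25))
print(np.c_[l[k],d[k][:,2]].round(0)[::25])
E
```

```text
w4.npz
[36. 35.] p [660.   44.3] a -0.478 wh 79.7 46.5 z 17.5
[236. 121.] p [ 570.4 -161.1] a 0.147 wh 79.6 44.4 z 17.4
[400. 122.] p [ 569.7 -346.9] a -0.343 wh 79.6 44.3 z 17.5
[261. 234.] p [ 434.7 -181.6] a -0.514 wh 80.6 43.7 z 17.4
[373. 243.] p [ 422.1 -324. ] a 0.044 wh 80.7 43.9 z 17.3
top3.npz
[303. 190.] p [659.   46.9] a -0.487 wh 79.6 44.1 z 17.6
[389. 228.] p [ 569.2 -159.5] a 0.146 wh 79.8 44.3 z 17.7
[467. 229.] p [ 568.3 -345.7] a -0.337 wh 80.5 45.5 z 17.7
[398. 285.] p [ 432.8 -180.1] a -0.510 wh 79.3 44.2 z 17.8
[458. 291.] p [ 419.8 -323. ] a 0.051 wh 78.9 45.3 z 17.8
[[73. 51.  7.]
 [71. 49.  6.]
 [75. 36.  6.]
 [70. 42.  6.]
 [65. 51.  5.]
 [67. 41.  8.]
 [62. 49.  8.]
 [65. 39.  7.]
 [60. 48.  7.]
 [62. 38.  7.]
 [57. 47.  7.]
 [60. 37.  6.]
 [54. 46.  6.]
 [54. 43.  6.]
 [53. 42.  6.]
 [52. 43.  6.]
 [51. 43.  7.]
 [50. 42.  7.]
 [49. 43.  6.]
 [48. 42.  5.]
 [46. 44.  8.]
 [43. 49.  8.]
 [39. 57.  8.]
 [49. 31.  7.]
 [44. 41.  8.]
 [39. 51.  7.]
 [49. 25.  7.]
 [44. 35.  8.]
 [39. 46.  6.]
 [34. 56.  8.]
 [43. 30.  8.]
 [40. 37.  7.]
 [38. 41.  7.]
 [33. 51.  6.]
 [38. 35.  4.]
 [39. 28.  9.]
 [28. 52.  7.]
 [23. 59.  5.]
 [32. 30.  7.]
 [22. 54.  8.]
 [20. 54.  5.]
 [25. 30.  7.]
 [22. 25.  7.]]
```

View pics/crop4.png

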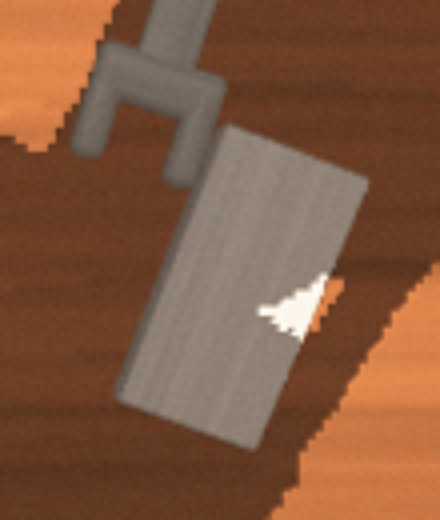

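```bash
cat >> h.py <<'E'
def standrect(c):
    P=cloud(c); z=P[...,2]; m=((z>8)&(z<15.0)).astype(np.uint8)
    m=cv2.morphologyEx(m,cv2.MORPH_OPEN,np.ones((3,3),np.uint8))
    n,l,s,_=cv2.connectedComponentsWithStats(m,connectivity=4); i=1+np.argmax(s[1:,4])
    q=plane(c,np.argwhere(l==i)[:,::-1],12)[:,:2].astype(np.float32)
    return cv2.minAreaRect(q)
def near(L,p): return min(L,key=lambda b:np.linalg.norm(b['p']-p)) if L else None
def pick(p,a,off=0,grip=80,tag=''):
    """hover over, refine with wrist camera, grasp; returns (blank, offset used)"""
    u=lambda a:np.array([np.cos(a),np.sin(a)])
    bot.move_gripper(66)
    g=p+off*u(a); bot.move_to([*g,200],down(a-np.pi/2)); bot.dwell(0.15)
    c=cam('wrist'); cv2.imwrite(f'pics/pick{tag}.png',c['image']); b=near(plates(c),p); show([b])
    assert np.linalg.norm(b['p']-p)<12, 'moved?'
    a=b['a']; g=b['p']+off*u(a)
    bot.servo_line([*g,60],down(a-np.pi/2),speed=250)
    hit=bot.servo_line([*g,20],speed=60,until_force=8); st(f'down hit={hit}')
    bot.move_gripper(38,grip_force=grip); s=st('grip')
    bot.servo_line([*g,60],speed=60); bot.servo_line([*g,190],speed=200); st('lift')
    return b
E
python3 - <<'E'
from h import *
bot.move_gripper(66)
S=np.array([516.5,-19.8]); SA=0.139
bot.move_to([*S,230],down(SA-np.pi/2)); bot.dwell(.2)
c=cam('wrist'); np.savez('ws.npz',**c); cv2.imwrite('pics/ws.png',c['image']); print('stand',standrect(c)); show(plates(c))
c=cam('top'); L=plates(c); show(L)
b=near(L,[570,-160]); pick(b['p'],b['a'],tag='1')
E
```

```text
stand ((516.7335205078125, -20.50196075439453), (108.33363342285156, 74.4418716430664), 8.044510841369629)
[477. 164.] p [ 570.6 -159. ] a 0.148 wh 79.2 44.9 z 17.4
[464. 296.] p [ 436.8 -180.1] a -0.516 wh 75.2 46.3 z 17.3
[589. 326.] p [ 422.6 -321.4] a 0.049 wh 81.2 47.2 z 17.2
[303. 188.] p [658.8  46.6] a -0.476 wh 79.4 44.4 z 17.5
[389. 228.] p [ 569.1 -159.9] a 0.138 wh 79.9 43.7 z 17.6
[465. 229.] p [ 568.4 -341.3] a -0.407 wh 80.6 44.3 z 17.6
[397. 285.] p [ 432.5 -180.1] a -0.512 wh 79.9 44.0 z 17.7
[459. 292.] p [ 419.9 -323.5] a 0.014 wh 77.4 44.2 z 17.9
[320. 207.] p [ 571.  -160.2] a 0.148 wh 79.8 43.7 z 17.4
down hit=False 28.8 [ 571.2 -160.3   20.2] F [ 0.4 -0.2 -0.4] M [ 0.02 -0.01  0.  ] g 66.0
grip 29.1 [ 571.4 -160.4   20.9] F [-0.8 -0.8  6. ] M [0.13 0.19 0.03] g 42.1
lift 30.8 [ 570.5 -160.1  188.6] F [ 0.9 -0.4 -2.6] M [ 0.01  0.02 -0.05] g 41.9
```

View pics/ws.png

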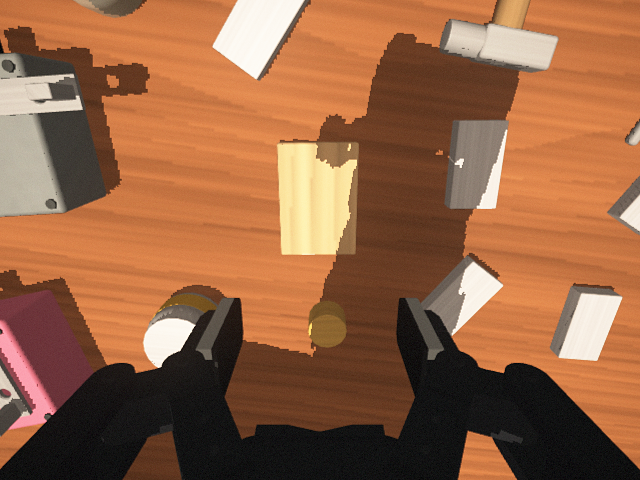

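View pics/pick1.png

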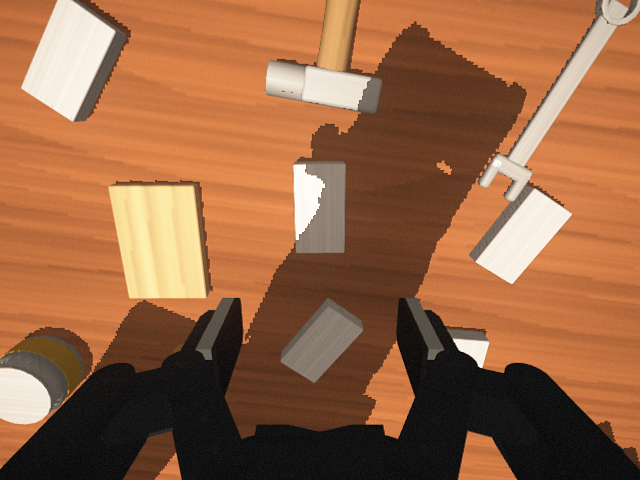

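```bash
cat >> h.py <<'E'
S=np.array([516.7,-20.4]); SA=0.140
def place(k,off=0,corr=(0,0),tag='',dz=0.7):
    u=np.array([np.cos(SA),np.sin(SA)]); v=np.array([-u[1],u[0]])
    g=S+off*u+corr[0]*u+corr[1]*v; q=down(SA-np.pi/2); zt=20+dz+12+18*k
    bot.move_to([*g,max(190,zt+40)],q); s=st('over')
    if s['grip_width']<39: print('LOST?'); return False
    bot.servo_line([*g,zt+6],speed=150); bot.dwell(.1)
    hit=bot.servo_line([*g,zt-2],speed=15,until_force=5); s=st(f'touch hit={hit} zt={zt}')
    if s['grip_width']<39: print('LOST?'); return False
    bot.move_gripper(62); bot.dwell(.2); st('released')
    bot.servo_line([*g,zt+40],speed=120)
    check(k,tag); return True
def check(k,tag=''):
    bot.move_to([*S,230+18*k],down(SA-np.pi/2)); bot.dwell(.15)
    c=cam('wrist'); cv2.imwrite(f'pics/pile{tag}.png',c['image']); np.savez(f'pile{tag}.npz',**c)
    t=12+18*(k+1); b=near(plates(c,t-5,t+5,t),S)
    if b is None: print('no plate on pile'); return
    show([b]); d=b['p']-S; u=np.array([np.cos(SA),np.sin(SA)]); print('pile err along %.1f across %.1f ang %.3f'%(d@u,d@[-u[1],u[0]],b['a']-SA)); return b
E
python3 - <<'E'
from h import *
place(0,tag='1')
c=cam('top'); show(plates(c)); st()
E
```

```text
over 31.4 [516.5 -20.1 189.4] F [ 0.1 -0.6 -1.5] M [-0.03 -0.   -0.01] g 42.1
touch hit=True zt=32.7 33.1 [516.8 -20.4  32.8] F [-1.7  1.3  7.7] M [-0.01  0.22  0.01] g 42.3
released 33.6 [516.4 -20.3  32.3] F [-0.4  0.7  0.1] M [ 0.1   0.01 -0.05] g 61.9
[320. 204.] p [516.6 -21.9] a 0.140 wh 79.0 43.7 z 29.4
pile err along -0.3 across -1.5 ang 0.000
[303. 188.] p [659.1  46.4] a -0.476 wh 80.2 44.6 z 17.3
[465. 229.] p [ 568.5 -341. ] a -0.407 wh 80.8 44.9 z 17.5
[398. 285.] p [ 432.6 -179.9] a -0.510 wh 79.9 44.4 z 17.8
[459. 291.] p [ 419.9 -323.3] a 0.013 wh 77.4 44.7 z 17.4
 35.0 [516.5 -20.4 228.8] F [-0.2  0.5 -0.6] M [0.01 0.07 0.01] g 62.1
```

View pics/pile1.png

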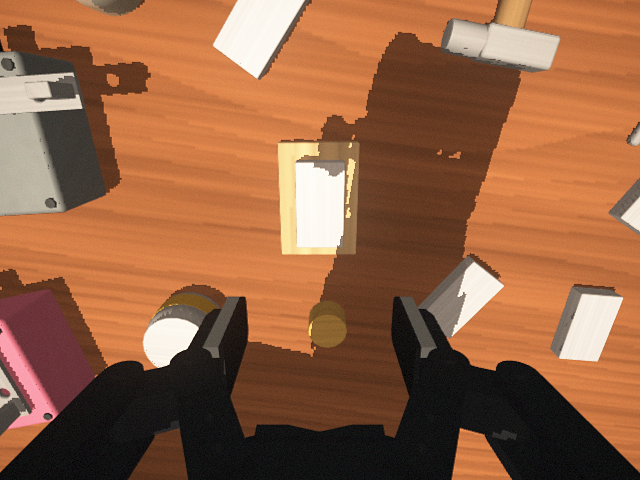

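Blank 1 is on the stand at about (320,204) in the picture, within ~1.5 mm. The next picks follow the same routine.

```bash
python3 - <<'E'
from h import *
c=cam('top'); b=near(plates(c),[432,-180]); pick(b['p'],b['a'],tag='2')
place(1,tag='2')
c=cam('top'); show(plates(c)); st()
E
```

```text
[320. 209.] p [ 433.6 -180.9] a -0.513 wh 79.3 43.7 z 17.4
down hit=False 37.8 [ 433.8 -180.9   20.1] F [ 0.3  0.2 -0.1] M [ 0.01 -0.01  0.01] g 65.9
grip 38.1 [ 434.  -181.    20.8] F [-1.9  1.2  8.8] M [0.17 0.44 0.  ] g 41.8
lift 39.8 [ 433.2 -180.6  188.8] F [-0.1 -0.6 -1.9] M [-0.    0.05 -0.01] g 41.9
over 40.5 [516.4 -20.3 189. ] F [ 0.2  0.  -2.5] M [-0.01 -0.05  0.05] g 42.1
touch hit=True zt=50.7 42.1 [516.8 -20.4  50.8] F [-0.8 -1.   7.3] M [ 0.03  0.22 -0.03] g 41.8
released 42.6 [516.3 -20.3  50.2] F [-0.1  0.9  0.2] M [-0.03  0.02  0.05] g 62.0
[320. 204.] p [516.6 -21.8] a 0.140 wh 79.0 43.7 z 47.3
pile err along -0.3 across -1.4 ang -0.000
[303. 187.] p [659.5  47.6] a -0.517 wh 80.5 43.2 z 17.6
[465. 229.] p [ 568.5 -340.9] a -0.403 wh 80.9 44.5 z 17.7
[458. 292.] p [ 419.9 -323.3] a 0.014 wh 77.4 44.5 z 17.8
 44.0 [516.5 -20.4 246.8] F [-0.5 -0.1  0.9] M [0.01 0.03 0.  ] g 62.1
```

View pics/pile2.png

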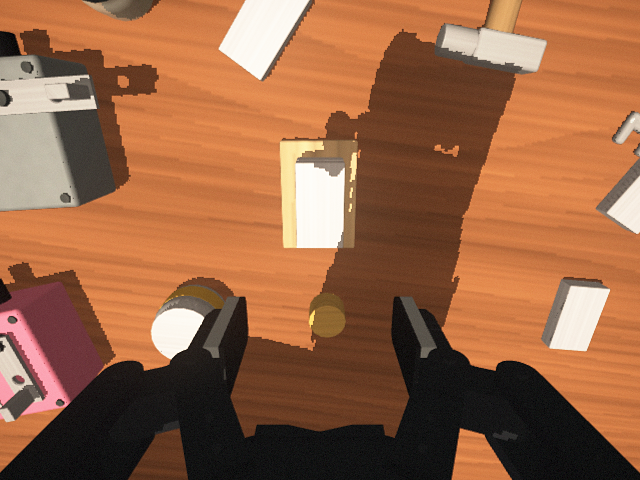

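The pile is well aligned at two high. Third, the blank at (420,-323).

```bash
python3 - <<'E'
from h import *
c=cam('top'); b=near(plates(c),[420,-323]); pick(b['p'],b['a'],tag='3')
place(2,tag='3')
c=cam('top'); np.savez('top5.npz',**c); show(plates(c)); st()
E
```

```text
[320. 208.] p [ 421.6 -324.4] a 0.049 wh 79.9 43.7 z 17.4
down hit=False 47.2 [ 421.8 -324.5   20.2] F [0.7 0.5 0. ] M [ 0.01 -0.   -0.06] g 65.8
grip 47.6 [ 422.  -324.7   20.8] F [-0.9  0.3  5.3] M [ 0.2   0.2  -0.02] g 42.1
lift 49.2 [ 421.2 -324.1  188.6] F [ 0.1  0.5 -1.9] M [ 0.07 -0.08  0.01] g 42.3
over 50.4 [516.6 -21.3 189.8] F [-0.1 -0.1 -2.1] M [ 0.02  0.05 -0.01] g 41.9
touch hit=True zt=68.7 51.9 [516.8 -20.4  68.8] F [-1.8  0.5  6.4] M [ 0.04  0.15 -0.04] g 42.1
released 52.4 [516.3 -20.3  68.2] F [-0.6 -1.1  0.2] M [-0.03  0.02 -0.01] g 61.7
[320. 204.] p [516.7 -21.9] a 0.140 wh 79.0 43.7 z 65.4
pile err along -0.2 across -1.4 ang 0.000
[302. 187.] p [659.7  46.4] a -0.495 wh 78.8 44.5 z 17.6
[465. 229.] p [ 568.7 -341.3] a -0.404 wh 80.2 44.4 z 17.7
 53.8 [516.5 -20.4 264.8] F [-0.6  0.1 -1.5] M [-0.02  0.01 -0.01] g 62.0
```

View pics/pile3.png

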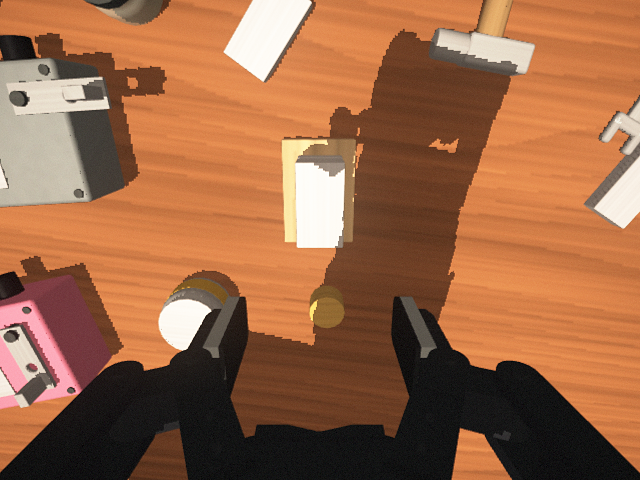

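Three are up. The fourth is the far-left blank at (659,47).

```bash
python3 - <<'E'
from h import *
c=cam('top'); b=near(plates(c),[659,47]); pick(b['p'],b['a'],tag='4')
place(3,tag='4')
c=cam('top'); np.savez('top6.npz',**c); show(plates(c)); st()
# scout spanner blank
b=near(plates(c),[568,-341]); u=np.array([np.cos(b['a']),np.sin(b['a'])])
bot.move_to([*(b['p']-12*u),200],down(b['a']-np.pi/2)); bot.dwell(.15)
c=cam('wrist'); np.savez('w5.npz',**c); cv2.imwrite('pics/w5.png',c['image']); show(plates(c))
E
```

```text
[317. 208.] p [661.1  46.4] a -0.478 wh 79.6 43.7 z 17.4
down hit=False 56.5 [661.3  46.4  20.3] F [-0.1 -0.1 -0.5] M [ 0.03 -0.02 -0.01] g 65.8
grip 56.9 [661.5  46.4  20.9] F [-1.9  0.8  6.7] M [0.04 0.19 0.01] g 42.2
lift 58.5 [660.6  46.4 188.3] F [ 0.2 -0.7 -2.1] M [-0.03 -0.03 -0.02] g 41.9
over 59.2 [517.  -20.3 189.6] F [-0.3  0.4 -1.3] M [ 0.    0.02 -0.04] g 41.7
touch hit=True zt=86.7 60.6 [516.8 -20.4  86.9] F [-1.  -0.   6.3] M [0.07 0.23 0.01] g 41.8
released 61.1 [516.4 -20.4  86.2] F [1.1 0.2 0.4] M [ 0.03  0.01 -0.  ] g 62.2
[320. 204.] p [516.7 -21.9] a 0.140 wh 79.0 43.7 z 83.4
pile err along -0.2 across -1.5 ang 0.000
[465. 230.] p [ 568.5 -341.3] a -0.404 wh 80.0 44.5 z 17.7
 62.5 [516.5 -20.4 282.8] F [0.4 0.2 0.2] M [-0.01  0.05 -0.02] g 62.5
[320. 194.] p [ 570.2 -342.7] a -0.407 wh 79.2 43.7 z 17.4
```

View pics/pile4.png

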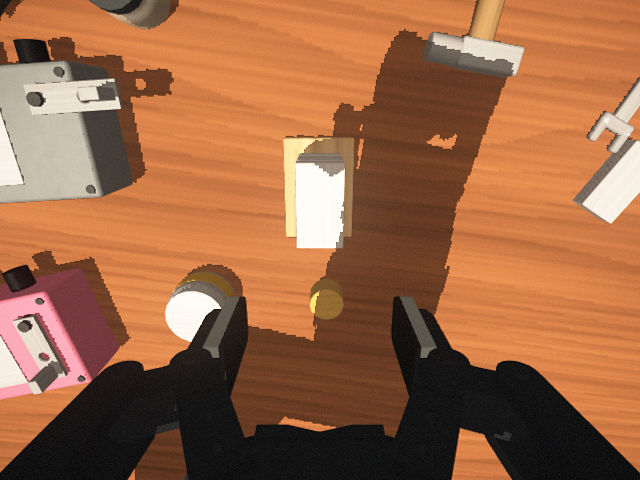

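View pics/w5.png

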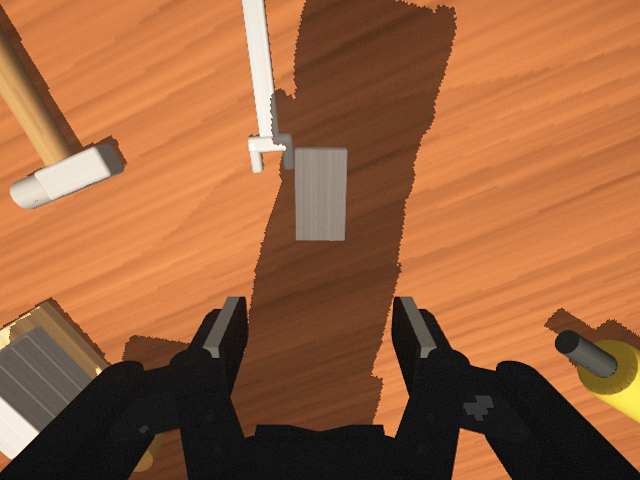

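The spanner's open end at (270,150) lies beside the blank's upper left corner at (296,148). I'll grip 12 mm off-centre, away from it.

```bash
python3 - <<'E'
from h import *
c=cam('wrist'); b=near(plates(c),[570,-342]); pick(b['p'],b['a'],off=-12,tag='5')
place(4,off=-12,tag='5')
c=cam('top'); np.savez('top7.npz',**c); cv2.imwrite('pics/top7.png',c['image']); show(plates(c)); show(plates(c,97,107,102));st()
c=cam('side'); cv2.imwrite('pics/side7.png',c['image'])
E
```

```text
[318. 196.] p [ 570.4 -342.9] a -0.407 wh 79.1 43.7 z 17.4
down hit=False 66.2 [ 559.6 -338.2   20.2] F [ 1.1  0.4 -0.6] M [-0.03  0.03 -0.02] g 65.7
grip 66.5 [ 559.8 -338.4   20.9] F [-0.4  0.3  6. ] M [0.14 0.1  0.  ] g 42.1
lift 68.2 [ 559.  -337.8  188.4] F [-0.2 -0.1 -2. ] M [-0.    0.02 -0.02] g 41.9
over 69.4 [505.2 -22.9 189.9] F [ 0.7 -0.6 -2.6] M [ 0.01  0.02 -0.06] g 42.4
touch hit=True zt=104.7 70.6 [504.9 -22.1 104.8] F [-0.6  0.2  5.4] M [-0.03  0.19  0.04] g 42.4
released 71.1 [504.5 -22.  104.2] F [-0.1 -0.9 -0.6] M [-0.03 -0.06  0.03] g 61.9
[320. 205.] p [515.8 -21.9] a 0.143 wh 79.2 43.7 z 101.4
pile err along -1.1 across -1.3 ang 0.003
 72.5 [516.5 -20.4 300.9] F [-0.  -0.1 -0.1] M [-0.    0.05  0.04] g 62.0
```

View pics/pile5.png

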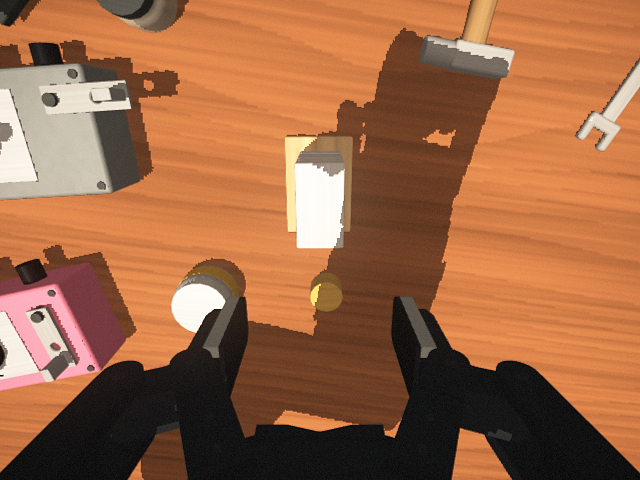

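View pics/top7.png

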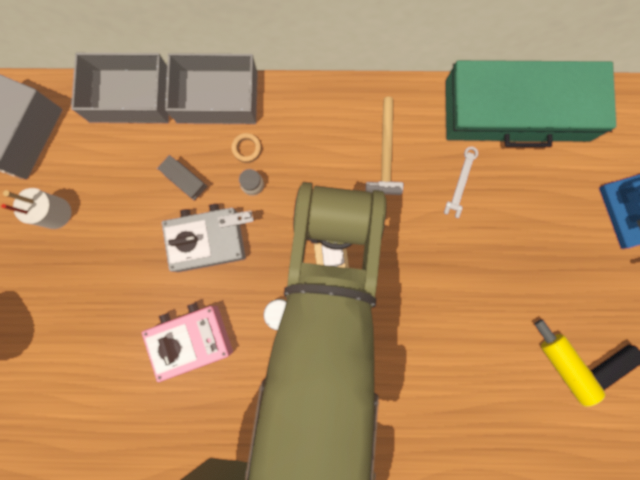

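View pics/side7.png

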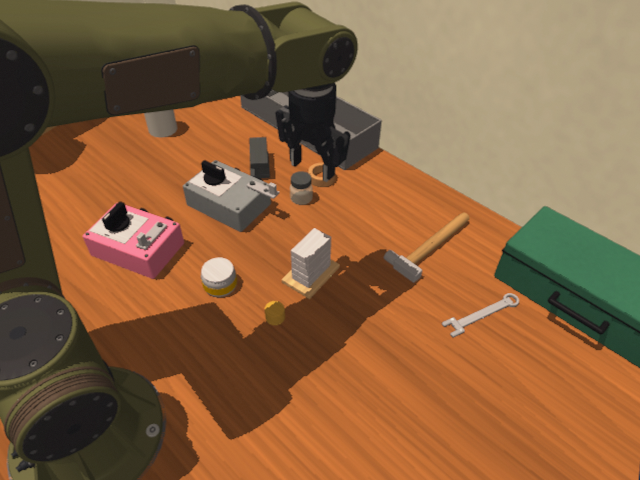

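All five are piled squarely. I'll retreat, then compare the top view with the first one and re-measure.

```bash
python3 - <<'E'
from h import *
bot.move_joints([1.216,0.3,1.521,0,1.321,-0.067]); bot.dwell(1.0)
c=cam('top'); np.savez('top8.npz',**c); c0=load('top0.npz')
cv2.imwrite('pics/top8.png',c['image'])
show(plates(c,97,107,102)); show(plates(c))
d=cv2.absdiff(c['image'],c0['image']).max(2)>40
d=cv2.morphologyEx(d.astype(np.uint8),cv2.MORPH_OPEN,np.ones((2,2)))
n,l,s,ce=cv2.connectedComponentsWithStats(d)
for i in range(1,n):
    if s[i,4]>6: print(s[i],ce[i].round())
h=cv2.cvtColor(c['image'],cv2.COLOR_BGR2HSV);
for r in rects(c,cv2.morphologyEx(cv2.inRange(h,(14,60,190),(26,135,255)),cv2.MORPH_CLOSE,np.ones((3,3))),12,100,12000): print('stand',r)
cv2.imwrite('pics/cmp.png',np.hstack([cv2.resize(x['image'][130:310,360:500],None,fx=2.5,fy=2.5) for x in (c0,c)]))
st()
E
```

```text
[332. 247.] p [514.4 -21.7] a 0.144 wh 80.1 43.9 z 101.6
[288 172  33  38 694] [304. 191.]
[447 203   3   4   9] [448. 204.]
[234 211  30  15 311] [248. 217.]
[378 211  25  37 718] [390. 229.]
[449 211   3   4   8] [450. 212.]
[454 211  29  39 740] [468. 230.]
[322 225  29  42 953] [336. 246.]
[177 227  15   8  89] [184. 230.]
[197 235   7   7  42] [200. 238.]
[186 237   9   5  35] [190. 239.]
[169 240   8   8  54] [172. 243.]
[230 242   5   6  24] [232. 245.]
[182 245   4   7  23] [183. 248.]
[184 251  10   5  32] [189. 253.]
[382 267  34  39 745] [398. 286.]
[448 274  23  37 761] [459. 292.]
[ 96 355   8  12  52] [ 99. 361.]
[101 369   3   4  12] [102. 370.]
[106 371   4   4  15] [107. 372.]
[134 380   4   4  13] [135. 381.]
[  0 416  27  16 207] [ 16. 422.]
[ 42 428  18   9 106] [ 52. 433.]
[ 26 432  13   3  36] [ 32. 433.]
[ 44 432  21  30 194] [ 57. 448.]
[ 31 439   6   9  41] [ 33. 443.]
[ 39 439  10   8  51] [ 43. 443.]
[ 30 455  10  10  47] [ 35. 460.]
stand (array([325., 255.]), array([515.7, -19.6]), 113.7, 78.2, np.float64(0.148))
stand (array([246., 147.]), array([766.7, 191.2]), 66.8, 65.8, np.float64(-1.56))
stand (array([387., 140.]), array([ 791.2, -155.8]), 213.2, 21.8, np.float64(-0.028))
 76.0 [156.3 527.2 250.2] F [ 0.7 -0.1  0.2] M [ 0.03 -0.01  0.02] g 62.1
```

View pics/top8.png

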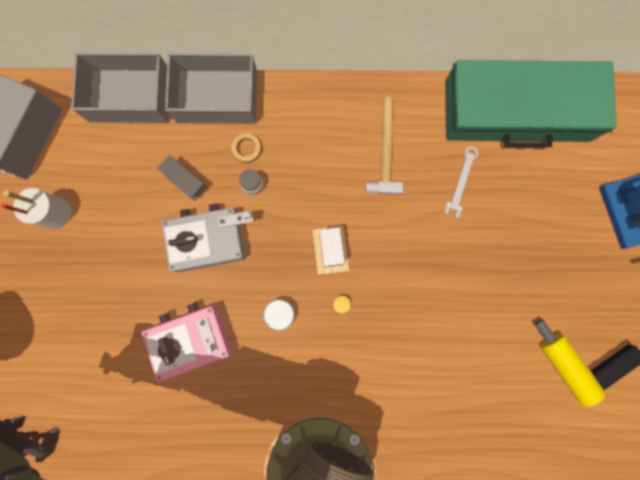

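View pics/cmp.png

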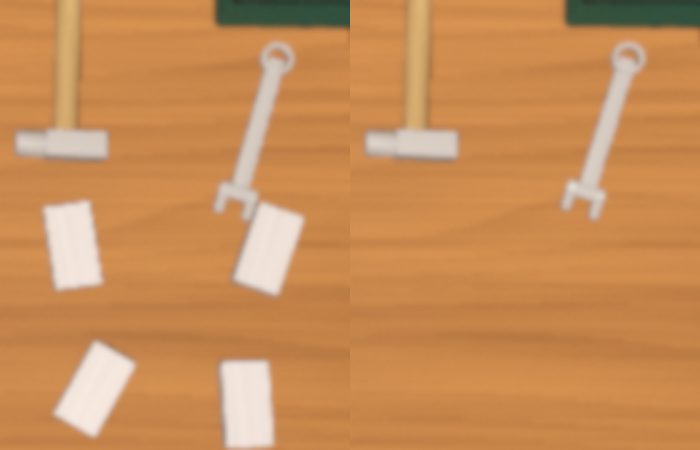

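```bash
python3 - <<'E'
from h import *
for n in ['top0','top1','top3','top5','top6','top8']:
    c=load(n+'.npz'); P=cloud(c); h=cv2.cvtColor(c['image'],cv2.COLOR_BGR2HSV)
    m=((h[...,1]<90)&(h[...,2]>110)).astype(np.uint8); m[:,:440]=0; m[:,490:]=0; m[:146]=0; m[209:]=0
    row=[np.mean(np.nonzero(m[r])[0]).round(2) for r in (165,175,185,195)]
    x=np.nonzero(m[200:209])[1]
    print(n,row,'head u',x.min(), x[x<462].mean().round(2), 'ring', np.argwhere(m[146:158])[:,::-1].mean(0).round(2))
E
```

```text
top0 [np.float64(466.5), np.float64(464.0), np.float64(461.0), np.float64(458.0)] head u 446 454.13 ring [470.35   6.53]
top1 [np.float64(467.0), np.float64(464.0), np.float64(461.0), np.float64(458.0)] head u 446 454.22 ring [470.38   6.54]
top3 [np.float64(467.0), np.float64(464.0), np.float64(461.0), np.float64(458.0)] head u 446 454.22 ring [470.38   6.54]
top5 [np.float64(466.5), np.float64(463.5), np.float64(460.5), np.float64(457.5)] head u 445 453.31 ring [470.61   6.53]
top6 [np.float64(466.5), np.float64(463.5), np.float64(460.5), np.float64(457.5)] head u 445 453.31 ring [470.61   6.53]
top8 [np.float64(466.5), np.float64(463.5), np.float64(460.5), np.float64(457.5)] head u 445 453.37 ring [470.61   6.53]
```

```bash
python3 -c "
from h import *
bot.finish_job()"
```

```text
the job is handed in; nothing more can be done
```

I turned the grey isolator's handle fully to OFF first, then swung its hasp fully out, then piled all five blanks on the stand and let go. The job is handed in at about 76 s on the robot's clock, with the arm back at its start pose and touching nothing.

**Isolator:** After both moves, the wrist camera showed the handle bar within 0.1° of the OFF direction and the hasp at 1.570 rad. The last top view shows both still there.

**Pile:**
- **Alignment:** The first four layers agree within 0.2 mm. The fifth sits about 0.9 mm off along the long side and 0.003 rad off in angle.
- **Centring:** The wrist view puts the pile about 1.5 mm off the stand's centre across the short side. The final top view agrees to within about 2.5 mm. I left it as it was.

**Other things on the bench:**
- **Spanner:** Its open end moved about 2 mm between 19 s and 54 s. The blank beside it had already shifted by 28 s, while the arm was not near it. I take it that the knocked blank pushed the spanner. My later pick of that blank did not move it further.
- **The rest:** Comparing the first and last top views showed no movement of any other bystander.

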